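# Fill the canister crate and sweep its check bar across

### The arm

A 6-joint arm with a two-finger parallel gripper is mounted at the origin on the work surface. World frame = base frame: x ahead of the robot, y to its left, z up, the work surface at z = 0. Lengths are in mm, angles in rad, forces in N, time in s.
With the tool pointing down it reaches from about 350 to 775 mm from the base axis. Payload 5.5 kg.
Tool frame: the origin (TCP) lies at the very end of the fingers, on their centre line; the grasp point (between the pads) lies 19 mm behind it; y points along the fingers, z is the direction in which the jaws open and shut, and the axes are right-handed (so a half turn about y gives the same grasp; the last joint's range is limited). The gripper opens to 85 mm and grips with 20 to 120 N. Pads are 22 mm wide; open, the fingers measure 114 mm over their backs; the gripper's body (76 mm by 85 mm) begins 54 mm behind the grasp point. The pads swing forward as they close: fully open they stand 13 mm farther back than shut.
Start: joints at [-1.407, 0.313, 0.046, 1.304, 0, 1.431], TCP at [172.006, -548.713, 231.323] pointing down, gripper open.
Joint ranges: [-2.76, 2.76], [-0.86, 1.69], [-1.03, 1.26], [-2.2, 2.34], [-1.47, 1.5], [-3.14, 3.14]. Speed limits (rad/s): [2.57, 2.57, 3.14, 3.14, 3.14, 3.14].

### API

Orientations are given as [roll, pitch, yaw] about the fixed x, y, z axes, in that order (R = Rz(yaw) Ry(pitch) Rx(roll)).
In Python, from station import bot, capture, camera_model, outline_of, spot_point gives the robot as it stands.
- The arm moves only by the shell command python3 -m pendant 'ROWS' [FORCE]. ROWS is text: rows parted by semicolons, each of 7 numbers parted by spaces: the shift along the tool's x, y, z scaled (see below), then the turn, a rotation vector about the tool's x, y, z scaled (see below), then the gripper command: -1 is shut, 1 is fully open, values between are in proportion. A call has 1 to 10 rows; each row shifts and turns the pose as measured when the row begins, along the tool's axes as they then stand; what a row does not reach is not made up. The controller multiplies each number of a shift by 0.025 m and each number of a turn by 0.12 rad. A row lasts 1/12 s, in which the tool goes at most 41.7 mm and 7.16 degrees, less where a joint would pass 70% of its speed; a pose out of reach is approached as far as the arm can. A call with a number of a shift or a turn outside -1 to 1 is refused whole. A call with a gripper value outside its range is refused whole. The fingers move at their own pace and stop on an object; FORCE is the grip in N (left out, the last holds). Time passes only in rows, so rows that do not move let the fingers close. It gives the time, the measured TCP pose, the force and the opening at its end, in the units of the state.
- bot.observe(): the state, without advancing time (a new reading comes with each control period).
- capture(name): name is "scene" or "top"; returns (picture, depth): 400x640x3 uint8, blue, green, red; 400x640 float32, mm along the optical axis (not along the pixel's ray), 0 where there is no reading.
- camera_model(name): a dict with "intrinsics" (3x3 intrinsics, pixels), "distortion" ([k1, k2, p1, p2, k3] as OpenCV has them; the pictures are not rectified), "xyz" and "attitude" of the camera in the world. Camera axes: x right, y down, z forward; pixel columns grow to the right and rows downward; lengths in mm; the calibration is good to about 2 mm. A picture is of the moment at which its call begins. camera_model takes no time and is no camera call.
- bot.sign_off(): hands the job in, once; it reports no verdict.
Trained networks look in the newest picture that a camera, given by its name, has taken for a name from the list of things; names that differ only in an ending like _2 or _b are one class to them, and where a whole thing is asked for, a point or a joint stands for the part that bears it (a point fixed in the world has none). Each returns a list of dicts, best first, with "score" (0 to 1); they miss things now and then, are a little off and sometimes report something else, mostly with a low value. They report only what shows in the picture. A call takes as long as a camera call.
- outline_of(target, camera): "region" (400x640 bool, what is visible of it).
- spot_point(target, camera): "location" ([x, y, z] in mm, in the coordinates of the camera as it stood for that picture, good to about 4 mm: a listed point, or the origin of a listed thing).
The state is a dict: "clock": time; "qpos": joint angles; "joint_vel": joint speeds; "effort": joint torques, N m; "ee_pos": TCP position; "ee_rot": TCP orientation; "ft_force": force on the tool from outside, world axes, zero at the start; "ft_torque": the same for the moment, N m; "gripper_width": finger opening in mm.
Only numpy, scipy, OpenCV 4.12 (cv2) and the standard library are available. Lean on these libraries where they do the work, as an engineer would, in place of code of your own. Each camera call takes 0.05 s, during which the arm holds its last target.

### The job

Of the three loose canisters on the counter, take the small one that matches those in the wooden crate and stand it upright in the crate's one empty place, setting it down rather than dropping it, and let go. Only then slide the crate's check bar the whole way along the rim to its other end, so that it sweeps over all six canisters and shows that nothing stands above the rim, and let go of it.

Things in the scene. Friction and masses are not known exactly. Their poses are not given: they have to be found in the camera images.
- crate: Fixed open wooden crate 164 (x) x 238 (y) x 100 mm high; walls 8, floor 6 mm. Origin: centre of underside; z up, y lengthwise. Dividers 30 mm tall make 2 x 3 places 74 mm apart: x -37, +37; y -74, 0, +74 mm. Five hold canisters like the small one, tops 10 mm below the rim; the empty place is always x -37, y +74. A canister there stands 6 mm above the counter, with 8 mm play each way.
- canister: Small white ceramic canister, 54 mm across, flat wooden lid 50 mm up, on it an upright knob 20 mm across, 34 mm tall (84 overall) to lift it by; 0.14 to 0.28 kg. Origin: centre of underside; z up. Stands on the counter to the crate's -y side near two others of its make: one taller (54 across, 118 overall, too tall for the crate), one wider (84 across, too wide for a place).
- bar (a joint): Dark wooden check bar across the crate in x, sliding on its rim along the crate's +y; 20 mm wide in y, underside 2 mm, top 14 mm above the rim. 0: bar's centre 120 mm to -y of the crate's centre; 0.24 (m): 120 mm to +y, a stop. Starts at 0 to 0.03. Slides against 1.5 N of friction, stays where left; a canister standing too high blocks it.
- bar_grip (a point): Point in the upright grip block in the middle of the check bar; block 44 (x) x 20 (y) mm, 36 mm tall above the bar's top. The point lies on the block's vertical centre line, 138 mm above the counter, 12 mm below the block's top; axes as the crate's. Pinch it across y, or push it.

How it is judged:
By the outcome, as a careful person would: the job done as asked, in the order asked, and still so for the second after the job is handed in, with the robot touching nothing.
It also fails if it takes over 53 s, if anything falls off the work surface, if the arm or the gripper's body presses on something with over 40 N, if the wrist force passes 120 N, or if a joint passes its speed limit or range.

## Working session

There is one attempt and no reset: what is moved stays moved. The work goes in short steps, Python scripts to look and compute and a shell command to move; the robot and the scene stay as the last step left them, time stands still between calls to the robot, and variables do not carry over. Pictures are saved under pics/ and viewed, and the job is handed in when it is done.

```bash
mkdir -p pics; ls; cat > h.py <<'E'
import numpy as np, cv2
from scipy.spatial.transform import Rotation as R
from station import bot, capture, camera_model, outline_of, spot_point
def Rm(e): return R.from_euler('xyz', e).as_matrix()
def c2w(name,p):
    m=camera_model(name); return Rm(m['attitude'])@np.array(p)+np.array(m['xyz'])
def cloud(name,depth):
    m=camera_model(name);K=np.array(m['intrinsics']);d=np.array(m['distortion'])
    v,u=np.mgrid[0:400,0:640]
    uv=cv2.undistortPoints(np.stack([u,v],-1).reshape(-1,1,2).astype(np.float64),K,d).reshape(400,640,2)
    P=np.dstack([uv[...,0]*depth,uv[...,1]*depth,depth])
    return P@Rm(m['attitude']).T+np.array(m['xyz'])
E
python3 - <<'E'
from h import *
o=bot.observe(); print(o)
for n in ['scene','top']:
    im,d=capture(n); cv2.imwrite(f'pics/{n}0.png',im); np.save(f'{n}0.npy',d)
    m=camera_model(n); print(n,m['xyz'],m['attitude'])
    for t in ['canister','crate','bar_grip']:
        print(t,[(round(s['score'],2),c2w(n,s['location']).round(1).tolist()) for s in spot_point(t,n)[:4]])
E
```

```text
pics
{'clock': 0.0, 'qpos': array([-1.40660946e+00,  3.13990867e-01,  4.49896768e-02,  1.30359627e+00,
       -1.45317552e-06,  1.43119539e+00]), 'joint_vel': array([ 0.00097791,  0.00127555, -0.00082833, -0.00170992, -0.00047738,
        0.00031281]), 'effort': array([ 1.01685188e-06, -4.80632722e+01,  2.98527753e+01,  1.97077473e-02,
       -1.25760089e-04,  4.28493891e-06]), 'ee_pos': array([ 171.91026343, -548.17178339,  230.41866624]), 'ee_rot': array([-1.57258014e+00,  2.49185317e-04, -2.83780508e+00]), 'ft_force': array([ 0.21027963, -0.33688853, -0.11645   ]), 'ft_torque': array([-0.00373223,  0.00949792, -0.00342312]), 'gripper_width': 85.40982851589682}
scene [1092.07325518  197.93364004  652.15279783] [-2.30668264 -0.00751334  2.03516012]
canister [(0.74, [621.0, -197.7, -2.1])]
crate [(0.95, [568.2, 141.4, -0.1])]
bar_grip [(0.71, [586.3, 50.6, 137.8])]
top [ 383.54898044  -84.70038867 1121.57434096] [-2.99077261e+00 -2.45640712e-03 -1.54966814e+00]
canister [(0.87, [626.3, -198.3, -3.1])]
crate [(0.86, [568.3, 138.6, 0.3])]
bar_grip [(0.84, [586.7, 52.6, 134.2])]
```

View pics/scene0.png

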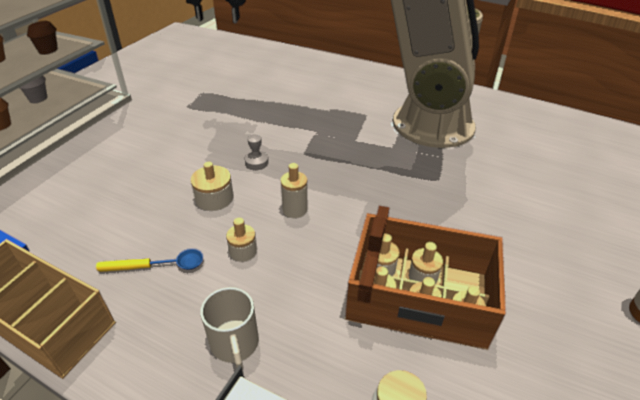

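View pics/top0.png

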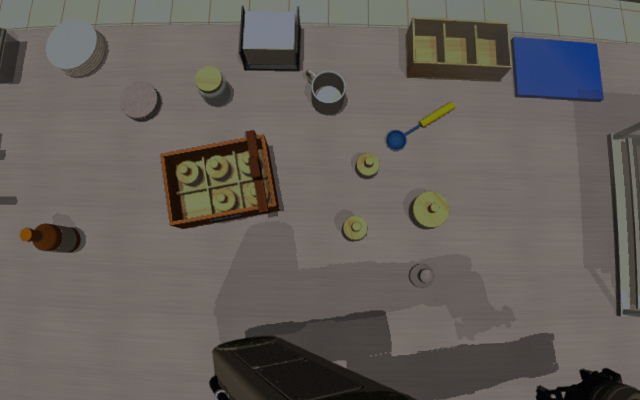

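The scene picture shows the small canister at (241,242), the tall one at (294,190), the wide one at (212,187), and the crate with its bar at the near-canister end. In the top picture these are at (368,164), (355,228), (431,210), and the empty place is at about (197,203). Next I measure precisely from the depth.

```bash
cat > m.py <<'E'
from h import *
def mid(a): return (a.max(0)+a.min(0))/2
E
python3 - <<'E'
from h import *
for n in ['top','scene']:
    d=np.load(f'{n}0.npy'); W=cloud(n,d); ok=d>0
    print('table z',np.median(W[...,2][ok&(abs(W[...,2])<15)]))
    # canister
    r=ok&(np.hypot(W[...,0]-624,W[...,1]+198)<60)
    kn=W[r&(W[...,2]>72)]; lid=W[r&(W[...,2]>44)&(W[...,2]<56)]
    for q,t in((kn,'knob'),(lid,'lid')): print(n,t,len(q),q.mean(0).round(1),q.min(0).round(1),q.max(0).round(1))
    # crate rim
    r=ok&(abs(W[...,0]-568)<150)&(abs(W[...,1]-140)<170)
    q=W[r&(abs(W[...,2]-100)<5)][:,:2].astype(np.float32)
    print(len(q),cv2.minAreaRect(q))
    g=W[r&(W[...,2]>142)]; print('grip',len(g),g.mean(0).round(1),cv2.minAreaRect(g[:,:2].astype(np.float32)))
    b=W[r&(W[...,2]>109)&(W[...,2]<119)][:,:2].astype(np.float32); print('bar',len(b),cv2.minAreaRect(b))
    for x in [(m:=0)]: pass
    K=[(s['score'],s['region'].sum(),W[s['region']&ok].mean(0).round(0)) for s in outline_of('crate',n)[:2]]; print(K)
E
```

```text
table z -0.09082551671303918
top knob 59 [ 621.  -198.    82.6] [ 613.3 -207.4   72.4] [ 630.3 -188.9   87.6]
top lid 321 [ 620.8 -197.2   49.6] [ 596.4 -224.9   44.1] [ 647.7 -171.2   55.5]
1268 ((565.1921997070312, 138.93833923339844), (173.3336181640625, 239.28614807128906), 11.929512023925781)
grip 196 [587.7  50.5 149.3] ((588.7347412109375, 51.049903869628906), (44.102760314941406, 20.486106872558594), 12.788599967956543)
bar 565 ((588.604736328125, 50.89177703857422), (182.434814453125, 20.73238754272461), 12.233327865600586)
[(0.62, np.int64(6776), array([570., 145.,  56.]))]
table z -1.7735729693243911
scene knob 100 [ 625.3 -193.2   79.6] [ 614.  -204.    72.1] [ 633.  -185.3   84.1]
scene lid 395 [ 628.3 -191.3   48. ] [ 595.5 -222.7   44. ] [ 650.3 -168.1   55.8]
2042 ((571.278076171875, 141.09463500976562), (182.85467529296875, 239.43093872070312), 12.513553619384766)
grip 273 [592.4  53.1 147.7] ((589.5957641601562, 52.4477653503418), (45.79819107055664, 19.700407028198242), 11.825362205505371)
bar 663 ((589.05908203125, 52.305912017822266), (186.03173828125, 20.040586471557617), 12.003060340881348)
[(0.57, np.int64(14417), array([583., 152.,  60.]))]
```

```bash
python3 - <<'E'
from h import *
from scipy.optimize import minimize
S={}
for n in ['top','scene']:
    d=np.load(f'{n}0.npy'); W=cloud(n,d); ok=d>0
    r=ok&(abs(W[...,0]-568)<150)&(abs(W[...,1]-140)<170)&(abs(W[...,2]-100)<4)
    q=W[r][:,:2]
    def f(p):
        c,s=np.cos(p[2]),np.sin(p[2]); e=(q-p[:2])@np.array([[c,-s],[s,c]])
        ax=np.maximum(abs(e[:,0])-78,0);  # rim centre-line rect 156x230
        dx=abs(e[:,0])-78; dy=abs(e[:,1])-115
        out=np.hypot(np.maximum(dx,0),np.maximum(dy,0)); inn=np.minimum(np.maximum(dx,dy),0)
        sd=abs(out+inn); return np.minimum(sd,10).mean()
    b=min((minimize(f,[x,y,.21],method='Nelder-Mead') for x in(564,568,572) for y in(136,140,144)),key=lambda z:z.fun)
    p=b.x; print(n,p.round(3),b.fun)
    # knobs (top 90) in crate frame
    c,s=np.cos(p[2]),np.sin(p[2])
    for X,Y in [(-37,0),(37,0),(37,74),(37,-74),(-37,-74)]:
        w=p[:2]+[c*X-s*Y,s*X+c*Y]
        k=W[ok&(np.hypot(W[...,0]-w[0],W[...,1]-w[1])<18)&(abs(W[...,2]-88)<8)]
        if len(k): print((X,Y),len(k),(mid:=(k.max(0)+k.min(0))[:2]/2-w).round(1),k[:,2].max().round(0))
    X,Y=-37,74; print('place',p[:2]+[c*X-s*Y,s*X+c*Y])
    rr=ok&(W[...,0]>400)&(W[...,0]<700)&(W[...,1]<-100)&(W[...,1]>-420)&(W[...,2]>72)
    nn,l,st,ce=cv2.connectedComponentsWithStats(rr.astype(np.uint8))
    for i in range(1,nn):
        if st[i,4]>20: k=W[l==i]; print('obj',st[i,4],((k.max(0)+k.min(0))/2).round(0),k.max(0).round(0))
o=bot.observe();Rt=Rm(o['ee_rot']);print('shift to (621.5,-197.5,150)',(Rt.T@(np.array([621.5,-197.5,150])-o['ee_pos'])/25).round(2))
E
```

```text
top [5.69504e+02 1.39108e+02 2.09000e-01] 2.257700555222256
(-37, 0) 69 [-2.1 -2. ] 93.0
(37, 0) 69 [0.3 2.9] 95.0
(37, 74) 60 [2.3 0. ] 96.0
(37, -74) 46 [-3.1  4.2] 94.0
(-37, -74) 37 [-1.9  0.9] 93.0
place [517.93598882 203.80449338]
obj 59 [ 622. -198.   80.] [ 630. -189.   88.]
obj 84 [ 519. -341.   85.] [ 527. -332.   97.]
obj 470 [ 472. -168.   97.] [ 499. -141.  121.]
scene [5.71029e+02 1.41515e+02 2.08000e-01] 2.4464308894077167
(-37, 0) 103 [-0.6  0.3] 90.0
(37, 0) 133 [1.2 4.2] 91.0
(37, 74) 124 [3.3 0.5] 90.0
(37, -74) 121 [-0.5  1.6] 90.0
(-37, -74) 78 [-2.2 -1.8] 90.0
place [519.55400369 206.28555168]
obj 112 [ 521. -340.   83.] [ 531. -330.   94.]
obj 518 [ 472. -164.   96.] [ 499. -138.  119.]
obj 100 [ 624. -195.   78.] [ 633. -185.   84.]
shift to (621.5,-197.5,150) [-21.36   3.25  -8.03]
```

```bash
python3 -m pendant '0 0 0 0 0.79 0 1;-1 0 -0.4 0 0 0 1;-1 0 -0.4 0 0 0 1;-1 0 -0.4 0 0 0 1;-1 0 -0.4 0 0 0 1;-1 0 -0.4 0 0 0 1;-1 0 -0.4 0 0 0 1;-1 0 -0.4 0 0 0 1;-1 0 -0.4 0 0 0 1;-1 0 -0.4 0 0 0 1'
```

```text
clock: 1.33
ee_pos: [377.9, -414.5, 231.0]
ee_rot: [-1.568, -0.001, -2.949]
ft_force: [-0.1, 0.5, -0.1]
gripper_width: 85.2
```

```bash
cat > to.py <<'E'
from h import *
import sys
t=np.array(list(map(float,sys.argv[1:4])));yaw=float(sys.argv[4]) if len(sys.argv)>4 else -2.9326
o=bot.observe();Rt=Rm(o['ee_rot'])
want=Rm([-np.pi/2,0,yaw])
print(round(o['clock'],2),o['ee_pos'].round(1),o['ee_rot'].round(3),'F',o['ft_force'].round(1),'w',round(o['gripper_width'],1))
print('shift units',(Rt.T@(t-o['ee_pos'])/25).round(2),'turn units',(R.from_matrix(Rt.T@want).as_rotvec()/.12).round(2))
E
python3 to.py 623 -196.5 150
```

```text
1.33 [ 377.9 -414.5  231. ] [-1.568e+00 -1.000e-03 -2.949e+00] F [-0.1  0.5 -0.1] w 85.2
shift units [-11.29   3.21  -6.7 ] turn units [-0.03 -0.14  0.01]
```

```bash
python3 -m pendant '-1 0 -0.6 0 -0.1 0 1;-1 0 -0.6 0 0 0 1;-1 0 -0.6 0 0 0 1;-1 0 -0.6 0 0 0 1;-1 0 -0.6 0 0 0 1;-1 0 -0.6 0 0 0 1;-1 0.3 -0.6 0 0 0 1;-1 0.3 -0.6 0 0 0 1;-1 0.3 -0.6 0 0 0 1;-1 0.3 -0.6 0 0 0 1'; python3 to.py 623 -196.5 120
```

```text
clock: 2.17
ee_pos: [604.3, -208.0, 202.6]
ee_rot: [-1.561, 0.004, -2.938]
ft_force: [0.4, 0.3, -0.2]
gripper_width: 85.4
2.17 [ 604.3 -208.   202.6] [-1.561  0.004 -2.938] F [ 0.4  0.3 -0.2] w 85.4
shift units [-0.81  3.3  -0.33] turn units [-0.08 -0.04 -0.03]
```

```bash
python3 -m pendant '-0.4 0.5 -0.15 0 0 0 1;-0.3 0.8 -0.1 0 0 0 1;-0.1 0.8 -0.1 0 0 0 1;0 0.6 0 0 0 0 1;0 0.4 0 0 0 0 1;0 0 0 0 0 0 1;0 0 0 0 0 0 1'; python3 to.py 623 -196.5 55
```

```text
clock: 2.75
ee_pos: [627.1, -189.8, 118.2]
ee_rot: [-1.563, 0.003, -2.928]
ft_force: [-0.3, 0.0, 0.1]
gripper_width: 85.4
2.75 [ 627.1 -189.8  118.2] [-1.563  0.003 -2.928] F [-0.3  0.   0.1] w 85.4
shift units [0.22 2.53 0.2 ] turn units [-0.07  0.03 -0.03]
```

```bash
python3 -m pendant '0.2 0.3 0.2 -0.07 0 0 1;0.05 0.6 0.05 0 0 0 1;0 0.6 0 0 0 0 1;0 0.5 0 0 0 0 1;0 0.3 0 0 0 0 1;0 0 0 0 0 0 1;0 0 0 0 0 0 1'; python3 to.py 623 -196.5 55
python3 - <<'E'
from h import *
for n in ['scene','top']:
    im,d=capture(n); cv2.imwrite(f'pics/{n}1.png',cv2.resize(im[120:300,150:350] if n=='scene' else im[90:250,280:480],None,fx=3,fy=3))
E
```

```text
clock: 3.33
ee_pos: [623.7, -204.9, 64.5]
ee_rot: [-1.565, 0.011, -2.934]
ft_force: [-0.3, -0.2, 0.2]
gripper_width: 85.4
3.33 [ 623.7 -204.9   64.5] [-1.565  0.011 -2.934] F [-0.3 -0.2  0.2] w 85.4
shift units [-0.04  0.38 -0.34] turn units [-0.04 -0.01 -0.09]
```

View pics/scene1.png

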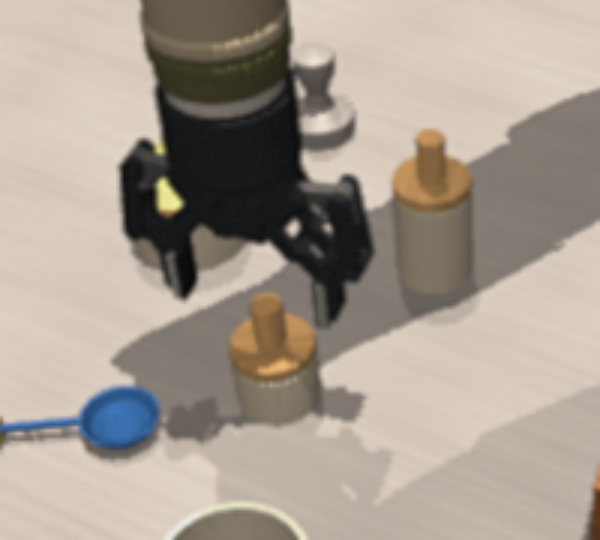

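The fingertips at about (180,290) and (325,320) in the crop straddle the knob at (267,300). The knob lies slightly to the right, which agrees with the 8 mm y correction computed.

```bash
python3 -m pendant '0 0.2 -0.35 -0.04 0 -0.09 1;0 0.15 0 0 0 0 1;0 0 0 0 0 0 1;0 0 0 0 0 0 1'; python3 to.py 623 -196.5 55
```

```text
clock: 3.77
ee_pos: [623.7, -195.8, 58.1]
ee_rot: [-1.568, 0.003, -2.933]
ft_force: [-0.1, 0.5, -0.2]
gripper_width: 85.4
3.77 [ 623.7 -195.8   58.1] [-1.568  0.003 -2.933] F [-0.1  0.5 -0.2] w 85.4
shift units [0.03 0.12 0.02] turn units [-0.02 -0.   -0.03]
```

```bash
python3 -m pendant '0 0.06 0 0 0 0 -0.3;0 0 0 0 0 0 -1;0 0 0 0 0 0 -1;0 0 0 0 0 0 -1;0 0 0 0 0 0 -1;0 0 0 0 0 0 -1;0 0 0 0 0 0 -1;0 0 0 0 0 0 -1' 45; python3 to.py 623 -196.5 55
```

```text
clock: 4.43
ee_pos: [624.2, -195.7, 56.8]
ee_rot: [-1.567, 0.004, -2.932]
ft_force: [1.2, -0.1, -0.4]
gripper_width: 18.6
4.43 [ 624.2 -195.7   56.8] [-1.567  0.004 -2.932] F [ 1.2 -0.1 -0.4] w 18.6
shift units [0.05 0.07 0.02] turn units [-0.03  0.   -0.04]
```

```bash
python3 -m pendant '0 -0.3 0 0 0 0 -1;0 -0.5 0 0 0 0 -1;0 -0.8 0 0 0 0 -1;0 -0.9 0 0 0 0 -1;0 -0.9 0 0 0 0 -1;0 -0.9 0 0 0 0 -1;0 -0.9 0 0 0 0 -1;0 -0.9 0 0 0 0 -1;0 -0.5 0 0 0 0 -1;0 0 0 0 0 0 -1'; python3 to.py 517 205 235
python3 - <<'E'
from h import *
im,d=capture('scene'); cv2.imwrite('pics/scene2.png',im)
E
```

```text
clock: 5.27
ee_pos: [618.2, -193.1, 226.1]
ee_rot: [-1.577, -0.009, -2.932]
ft_force: [0.8, 0.5, -2.2]
gripper_width: 18.8
5.27 [ 618.2 -193.1  226.1] [-1.577 -0.009 -2.932] F [ 0.8  0.5 -2.2] w 18.8
shift units [  0.66  -0.25 -16.42] turn units [0.05 0.   0.07]
```

View pics/scene2.png

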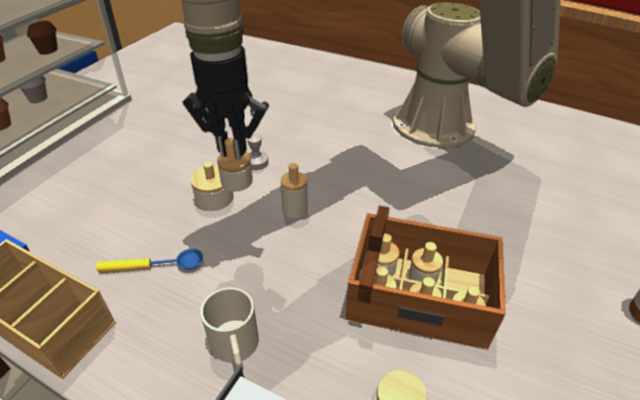

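The canister at (234,170) is held clear of the counter (2.2 N). I carry it over the crate, above the bar's grip.

```bash
python3 -m pendant '0 -0.2 -0.5 0.05 0 0.06 -1;0.05 -0.1 -0.8 0 0 0 -1;0.05 0 -0.9 0 0 0 -1;0.05 0 -0.9 0 0 0 -1;0.05 0 -0.9 0 0 0 -1;0.05 0 -0.9 0 0 0 -1;0.05 0 -0.9 0 0 0 -1;0.05 0 -0.9 0 0 0 -1;0.05 0 -0.9 0 0 0 -1;0.05 0 -0.9 0 0 0 -1'; python3 to.py 517 205 235
```

```text
clock: 6.15
ee_pos: [551.4, 23.4, 219.5]
ee_rot: [-1.581, -0.02, -2.939]
ft_force: [0.4, 0.3, -2.4]
gripper_width: 18.6
6.15 [551.4  23.4 219.5] [-1.581 -0.02  -2.939] F [ 0.4  0.3 -2.4] w 18.6
shift units [-0.1  -0.55 -7.4 ] turn units [ 0.09 -0.06  0.17]
```

```bash
python3 -m pendant '0 -0.2 -0.8 0.09 -0.06 0.17 -1;0 -0.2 -0.9 0 0 0 -1;0 -0.1 -0.9 0 0 0.05 -1;0 0 -0.9 0 0 0 -1;0 0 -0.9 0 0 0.05 -1;0 0 -0.9 0 0 0 -1;0 0 -0.6 0 0 0 -1;0 0 -0.3 0 0 0 -1;0 0 0 0 0 0 -1;0 0 0 0 0 0 -1'; python3 to.py 518.5 205 180
```

```text
clock: 6.98
ee_pos: [499.8, 190.8, 220.2]
ee_rot: [-1.576, -0.009, -2.921]
ft_force: [0.5, -0.0, -3.1]
gripper_width: 18.8
6.98 [499.8 190.8 220.2] [-1.576 -0.009 -2.921] F [ 0.5 -0.  -3.1] w 18.8
shift units [-0.87  1.6  -0.38] turn units [0.05 0.09 0.08]
```

```bash
python3 -m pendant '-0.5 0 -0.3 0.05 0.09 0.08 -1;-0.3 0.3 -0.15 0 0 0 -1;0 0.3 0 0 0 0 -1;0 0.3 0 0 0 0 -1;0 0 0 0 0 0 -1;0 0 0 0 0 0 -1'; python3 to.py 519.5 205.5 170
python3 - <<'E'
from h import *
for n in ['top','scene']:
    im,d=capture(n); cv2.imwrite(f'pics/{n}3.png',cv2.resize(im[100:260,120:320] if n=='top' else im[150:360,300:560],None,fx=3,fy=3)[:600,:800])
E
```

```text
clock: 7.48
ee_pos: [521.0, 196.2, 193.1]
ee_rot: [-1.575, -0.001, -2.927]
ft_force: [0.5, -0.1, -2.7]
gripper_width: 18.7
7.48 [521.  196.2 193.1] [-1.575e+00 -1.000e-03 -2.927e+00] F [ 0.5 -0.1 -2.7] w 18.7
shift units [-0.02  0.92 -0.37] turn units [0.03 0.05 0.01]
```

View pics/top3.png

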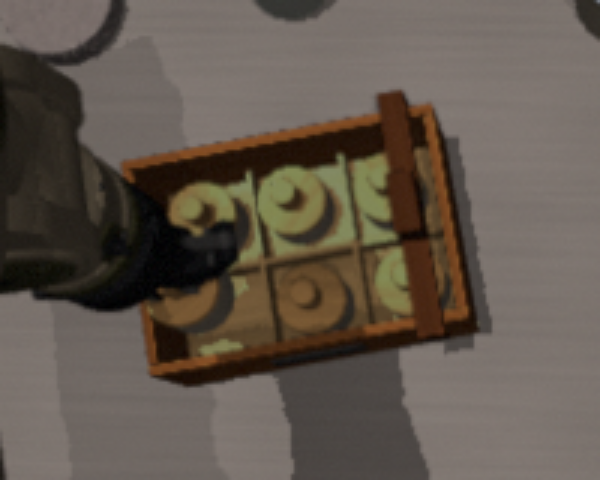

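View pics/scene3.png

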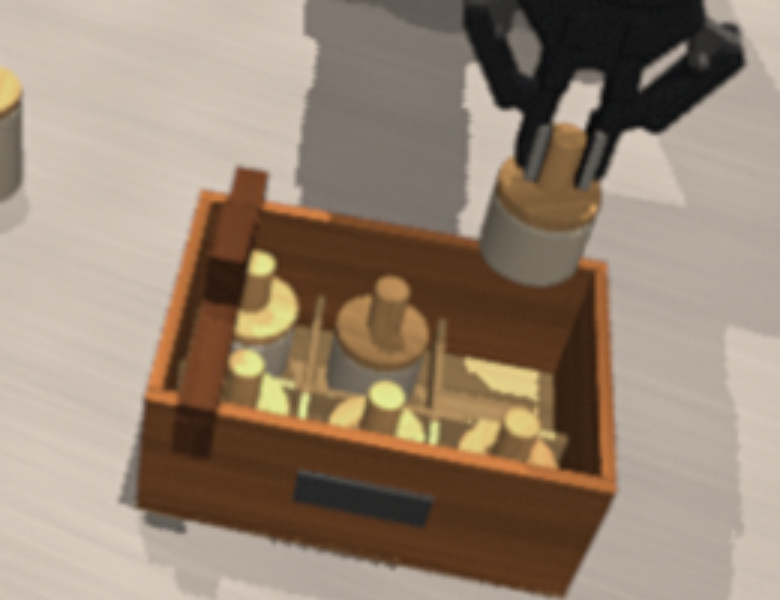

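The scene crop shows the canister hanging upright at (540,215) over the empty place near (495,390); the top crop shows it over the lower-left place at (190,295). I check its exact offset from the TCP with the depth.

```bash
cat > lid.py <<'E'
from h import *
o=bot.observe(); t=o['ee_pos']
im,d=capture('scene'); W=cloud('scene',d); ok=d>0
lz=t[2]-56.8+50
# body near points: fit circle r=27 to side
near=ok&(np.hypot(W[...,0]-t[0],W[...,1]-t[1])<45)
b=W[near&(W[...,2]<lz-10)&(W[...,2]>lz-44)]
from scipy.optimize import least_squares
s=least_squares(lambda p:np.hypot(b[:,0]-p[0],b[:,1]-p[1])-27,t[:2]-5,loss='soft_l1')
print(len(b),'body centre',s.x.round(1),'tcp',t.round(1),'res',np.median(abs(s.fun)).round(2), 'zmin',W[near&(W[...,2]>105)][:,2].min().round(1), 'expected base',(t[2]-56.8).round(1))
E
python3 lid.py; python3 to.py 519.5 205.5 170
```

```text
563 body centre [518.5 196.8] tcp [520.9 196.3 193.4] res 0.52 zmin 134.9 expected base 136.6
7.63 [521.1 196.5 193.9] [-1.575 -0.    -2.926] F [ 0.4  0.  -2.5] w 18.7
shift units [-0.02  0.96 -0.36] turn units [0.03 0.05 0.  ]
```

```bash
python3 -m pendant '-0.08 0 -0.36 0.03 0.05 0 -1;0 0 0 0 0 0 -1;0 0.4 0 0 0 0 -1;0 0.4 0 0 0 0 -1;0 0 0 0 0 0 -1;0 0 0 0 0 0 -1'; python3 to.py 521.5 205.8 110
```

```text
clock: 8.13
ee_pos: [523.2, 200.3, 173.4]
ee_rot: [-1.576, 0.003, -2.922]
ft_force: [0.8, 0.1, -1.7]
gripper_width: 18.4
8.13 [523.2 200.3 173.4] [-1.576  0.003 -2.922] F [ 0.8  0.1 -1.7] w 18.4
shift units [ 0.02  2.54 -0.22] turn units [ 0.05  0.09 -0.02]
```

```bash
python3 -m pendant '0 0 -0.3 0.05 0.09 -0.02 -1;0 0.4 0 0 0 0 -1;0 0.4 0 0 0 0 -1;0 0 0 0 0 0 -1;0 0 0 0 0 0 -1'; python3 to.py 521.5 205.8 110; python3 lid.py
```

```text
clock: 8.55
ee_pos: [522.6, 200.6, 150.7]
ee_rot: [-1.576, -0.001, -2.921]
ft_force: [1.0, 0.1, -2.3]
gripper_width: 18.5
8.55 [522.6 200.6 150.7] [-1.576e+00 -1.000e-03 -2.921e+00] F [ 1.   0.1 -2.3] w 18.5
shift units [-0.    1.63 -0.21] turn units [0.04 0.1  0.01]
526 body centre [520.  201.2] tcp [522.6 200.6 150.7] res 0.49 zmin 105.0 expected base 93.9
```

```bash
python3 -m pendant '0 0.3 -0.25 0.04 0.1 0 -1;0 0.4 -0.1 0 0 0 -1;0 0.4 -0.1 0 0 0 -1;0 0 0 0 0 0 -1;0 0 0 0 0 0 -1'; python3 to.py 521.5 205.8 100
```

```text
clock: 9.02
ee_pos: [522.0, 202.8, 120.4]
ee_rot: [-1.579, -0.001, -2.918]
ft_force: [0.3, -0.7, -3.1]
gripper_width: 18.5
9.02 [522.  202.8 120.4] [-1.579e+00 -1.000e-03 -2.918e+00] F [ 0.3 -0.7 -3.1] w 18.5
shift units [-0.01  0.82 -0.11] turn units [0.07 0.12 0.01]
```

```bash
python3 -m pendant '0 0.3 -0.2 0.1 0.15 0 -1;0 0.4 -0.08 0 0 0 -1;0 0.2 -0.05 0 0 0 -1;0 0 0 0 0 0 -1;0 0 0 0 0 0 -1'; python3 to.py 521.5 205.8 63
```

```text
clock: 9.43
ee_pos: [522.3, 200.5, 95.1]
ee_rot: [-1.575, -0.002, -2.92]
ft_force: [0.7, -0.1, -2.3]
gripper_width: 18.4
9.43 [522.3 200.5  95.1] [-1.575e+00 -2.000e-03 -2.920e+00] F [ 0.7 -0.1 -2.3] w 18.4
shift units [-0.02  1.29 -0.21] turn units [0.03 0.1  0.01]
```

```bash
python3 -m pendant '0 0 -0.25 0.03 0.1 0 -1;0 0 0 0 0 0 -1;0 0 0 0 0 0 -1;0 0 0 0 0 0 -1'; python3 to.py 521.5 205.8 63
```

```text
clock: 9.77
ee_pos: [522.8, 200.1, 95.7]
ee_rot: [-1.577, -0.001, -2.922]
ft_force: [-0.1, -0.3, -2.7]
gripper_width: 18.6
9.77 [522.8 200.1  95.7] [-1.577e+00 -1.000e-03 -2.922e+00] F [-0.1 -0.3 -2.7] w 18.6
shift units [-0.    1.31 -0.22] turn units [0.05 0.09 0.01]
```

```bash
python3 -m pendant '0 0 -0.25 0.05 0.09 0 -1;0 0 -0.2 0.03 0.05 0 -1;0 0 -0.1 0 0 0 -1'; python3 to.py 521.5 205.8 63
```

```text
clock: 10.02
ee_pos: [523.1, 201.6, 96.5]
ee_rot: [-1.577, 0.0, -2.92]
ft_force: [0.1, 0.2, -2.6]
gripper_width: 18.5
10.02 [523.1 201.6  96.5] [-1.577  0.    -2.92 ] F [ 0.1  0.2 -2.6] w 18.5
shift units [ 0.02  1.34 -0.17] turn units [ 0.05  0.11 -0.  ]
```

```bash
python3 -m pendant '0 0 -0.4 0.05 0.1 0 -1;0 0 -0.3 0.03 0.1 0 -1'; python3 to.py 521.5 205.8 63
```

```text
clock: 10.18
ee_pos: [522.8, 203.4, 97.0]
ee_rot: [-1.58, 0.001, -2.918]
ft_force: [0.3, -0.6, -2.2]
gripper_width: 18.6
10.18 [522.8 203.4  97. ] [-1.580e+00  1.000e-03 -2.918e+00] F [ 0.3 -0.6 -2.2] w 18.6
shift units [ 0.03  1.36 -0.09] turn units [ 0.08  0.12 -0.01]
```

```bash
python3 -m pendant '0 0.3 -0.3 0.08 0.12 0 -1;0 0.4 -0.2 0.03 0 0 -1;0 0.2 -0.15 0 0 0 -1'; python3 to.py 521.5 205.8 63
```

```text
clock: 10.43
ee_pos: [523.4, 206.6, 74.3]
ee_rot: [-1.577, 0.004, -2.911]
ft_force: [-0.6, -0.4, -3.3]
gripper_width: 19.0
10.43 [523.4 206.6  74.3] [-1.577  0.004 -2.911] F [-0.6 -0.4 -3.3] w 19.0
shift units [0.08 0.45 0.02] turn units [ 0.06  0.18 -0.03]
```

Below the divider tops without contact. I now go down gently to the floor.

```bash
python3 -m pendant '0.05 0.15 0 0.05 0.15 -0.03 -1;0 0.2 0 0 0 0 -1;0 0 0 0 0 0 -1'; python3 to.py 521.5 205.8 63
```

```text
clock: 10.68
ee_pos: [522.2, 200.7, 62.6]
ee_rot: [-1.576, -0.003, -2.92]
ft_force: [-0.9, 0.9, -0.4]
gripper_width: 18.4
10.68 [522.2 200.7  62.6] [-1.576 -0.003 -2.92 ] F [-0.9  0.9 -0.4] w 18.4
shift units [-0.02 -0.02 -0.2 ] turn units [0.04 0.1  0.02]
```

```bash
python3 -m pendant '0 0.04 -0.05 0.04 0 0 -1;0 0 0 0 0 0 -1'; python3 to.py 521.5 205.8 63; python3 - <<'E'
from h import *
im,d=capture('scene'); cv2.imwrite('pics/scene4.png',cv2.resize(im[150:350,300:560],None,fx=3,fy=3))
E
```

```text
clock: 10.85
ee_pos: [522.7, 200.9, 63.0]
ee_rot: [-1.573, -0.001, -2.919]
ft_force: [0.1, 0.4, -2.1]
gripper_width: 18.7
10.85 [522.7 200.9  63. ] [-1.573e+00 -1.000e-03 -2.919e+00] F [ 0.1  0.4 -2.1] w 18.7
shift units [ 0.  -0.  -0.2] turn units [0.02 0.12 0.01]
```

View pics/scene4.png

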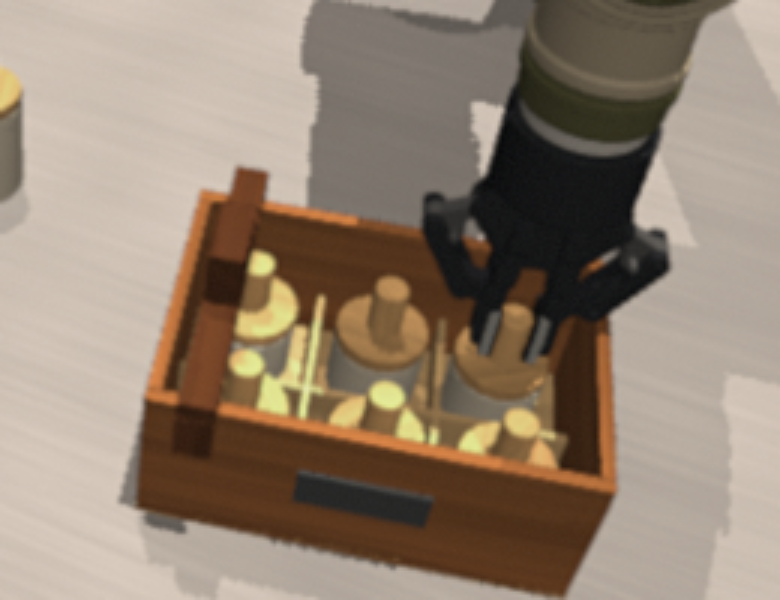

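The canister at (500,365) is in its place; its weight of about 2 N is still partly carried, so I lower it a little more until it is borne by the floor.

```bash
python3 -m pendant '0 0.1 -0.1 0 0 0 -1;0 0.1 -0.1 0 0 0 -1'; python3 to.py 521.5 205.8 63;  python3 -m pendant '0 0.12 -0.05 0 0 0 -1;0 0.05 0 0 0 0 -1'; python3 to.py 521.5 205.8 63
```

```text
clock: 11.07
ee_pos: [523.4, 201.2, 62.7]
ee_rot: [-1.569, 0.002, -2.916]
ft_force: [-7.8, -6.3, 22.8]
gripper_width: 18.6
11.07 [523.4 201.2  62.7] [-1.569e+00  2.000e-03 -2.916e+00] F [-7.8 -6.3 22.8] w 18.6
shift units [ 0.03 -0.01 -0.2 ] turn units [-0.01  0.13 -0.01]
clock: 11.23
ee_pos: [523.5, 200.9, 62.8]
ee_rot: [-1.568, 0.004, -2.916]
ft_force: [0.2, -0.8, -2.6]
gripper_width: 18.4
11.23 [523.5 200.9  62.8] [-1.568  0.004 -2.916] F [ 0.2 -0.8 -2.6] w 18.4
shift units [ 0.03 -0.01 -0.21] turn units [-0.03  0.14 -0.03]
```

The floor contact at TCP z 62.7 was felt (22.8 N). It rests on the floor, so I release partway.

```bash
python3 -m pendant '0 0 0 0 0 0 -0.6;0 0 0 0 0 0 -0.3;0 0 0 0 0 0 -0.2;0 0 0 0 0 0 -0.2'; python3 to.py 521.5 205.8 63
```

```text
clock: 11.57
ee_pos: [524.5, 200.9, 63.0]
ee_rot: [-1.568, 0.006, -2.917]
ft_force: [-0.6, 0.2, 0.3]
gripper_width: 34.3
11.57 [524.5 200.9  63. ] [-1.568  0.006 -2.917] F [-0.6  0.2  0.3] w 34.3
shift units [ 0.07 -0.   -0.22] turn units [-0.03  0.13 -0.05]
```

```bash
python3 -m pendant '0.05 -0.3 0 0 0 0 -0.2;0 -0.6 0 0 0 0 -0.2;0 -0.8 0 0 0 0 -0.2;0 -0.9 0 0 0 0 -0.2;0 -0.9 0 0 0 0 -0.2;0 -0.9 0 0 0 0 -0.2;0 -0.9 0 0 0 0 -0.2;0 -0.9 0 0 0 0 -0.2;0 -0.5 0.5 0 0 0 0;0 0 0.5 0 0 0 0'; python3 - <<'E'
from h import *
for n in ['scene','top']:
    im,d=capture(n); np.save(n+'5.npy',d);cv2.imwrite(f'pics/{n}5.png',cv2.resize(im[100:260,120:320] if n=='top' else im[150:350,300:560],None,fx=3,fy=3))
    W=cloud(n,d);ok=d>0
    r=ok&(abs(W[...,0]-568)<150)&(abs(W[...,1]-50)<60)
    g=W[r&(W[...,2]>142)&(W[...,2]<156)]; print(n,'grip',len(g),cv2.minAreaRect(g[:,:2].astype(np.float32)))
    k=W[ok&(np.hypot(W[...,0]-521,W[...,1]-202)<40)&(W[...,2]<110)]
    k=k[k[:,2]>72]; 
    if len(k): print('knob',len(k),k.mean(0).round(1),k.max(0).round(1))
    print([(round(s['score'],2),c2w(n,s['location']).round(1).tolist()) for s in spot_point('bar_grip',n)[:2]])
E
python3 to.py 589 52 200
```

```text
clock: 12.4
ee_pos: [525.5, 177.4, 239.0]
ee_rot: [-1.568, 0.001, -2.913]
ft_force: [-0.1, 0.3, 0.7]
gripper_width: 42.5
scene grip 271 ((589.768798828125, 52.40399932861328), (46.446571350097656, 19.820409774780273), 12.249541282653809)
knob 241 [511.7 198.3  84.7] [533.2 211.1  99.3]
[(0.81, [587.3, 53.8, 137.1])]
top grip 195 ((588.3560791015625, 50.99952697753906), (42.67173385620117, 20.138198852539062), 13.420105934143066)
knob 104 [518.8 206.   87.8] [532.4 241.9 103.5]
[(0.56, [589.3, 53.6, 137.0])]
12.6 [523.6 176.7 234.3] [-1.569 -0.006 -2.915] F [-0.2 -0.4 -0. ] w 42.6
shift units [-1.44  1.38  5.45] turn units [-0.02  0.15  0.05]
```

View pics/scene5.png

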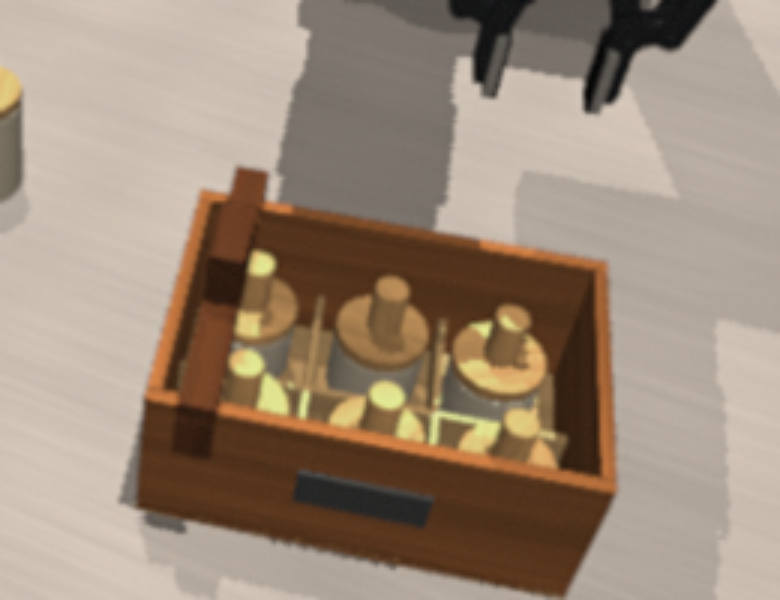

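The canister stands upright in its place at (500,350) in the crop, its top level with the other knobs and below the rim. Next is the bar's grip at (589,52), which I straddle with the open jaws.

```bash
python3 -m pendant '-0.3 0 0.6 0 0.15 0.05 0.4;-0.3 0 0.9 0 0 0 0.4;-0.3 0 0.9 0 0 0 0.4;-0.3 0 0.9 0 0 0 0.4;-0.2 0.2 0.9 0 0 0 0.4;-0.1 0.2 0.7 0 0 0 0.4;0 0.2 0.4 0 0 0 0.4;0 0 0 0 0 0 0.4;0 0 0 0 0 0 0.4'; python3 to.py 589 52 180
```

```text
clock: 13.35
ee_pos: [582.0, 54.1, 203.4]
ee_rot: [-1.577, -0.024, -2.93]
ft_force: [0.6, 0.0, -0.1]
gripper_width: 59.5
13.35 [582.   54.1 203.4] [-1.577 -0.024 -2.93 ] F [ 0.6  0.  -0.1] w 59.5
shift units [-0.28  0.93  0.15] turn units [0.05 0.03 0.2 ]
```

```bash
python3 -m pendant '-0.2 0.3 0.1 0.05 0.03 0.2 0.4;-0.1 0.5 0.05 0 0 0 0.4;0 0.6 0 0 0 0 0.4;0 0.4 0 0 0 0 0.4;0 0 0 0 0 0 0.4;0 0 0 0 0 0 0.4'; python3 to.py 589 52 124
```

```text
clock: 13.85
ee_pos: [586.5, 58.4, 155.8]
ee_rot: [-1.574, -0.002, -2.928]
ft_force: [-0.4, 0.8, 0.4]
gripper_width: 60.0
13.85 [586.5  58.4 155.8] [-1.574e+00 -2.000e-03 -2.928e+00] F [-0.4  0.8  0.4] w 60.0
shift units [-0.04  1.27  0.28] turn units [0.03 0.04 0.02]
```

```bash
python3 -m pendant '0 0.3 0.3 0.03 0.04 0 0.4;0 0.5 0.15 0 0 0 0.4;0 0.3 0.05 0 0 0 0.4;0 0 0 0 0 0 0.4;0 0 0 0 0 0 0.4'; python3 to.py 589 52 123
```

```text
clock: 14.27
ee_pos: [590.5, 46.3, 129.3]
ee_rot: [-1.569, 0.001, -2.931]
ft_force: [1.2, 0.1, 0.0]
gripper_width: 59.8
14.27 [590.5  46.3 129.3] [-1.569e+00  1.000e-03 -2.931e+00] F [1.2 0.1 0. ] w 59.8
shift units [ 0.01  0.25 -0.24] turn units [-0.02  0.01 -0.01]
```

```bash
python3 -m pendant '0 0.1 -0.3 0 0 0 0.2;0 0.1 0 0 0 0 -0.3;0 0 0 0 0 0 -1;0 0 0 0 0 0 -1;0 0 0 0 0 0 -1;0 0 0 0 0 0 -1' 25; python3 to.py 545 258 125
```

```text
clock: 14.77
ee_pos: [589.6, 54.2, 125.6]
ee_rot: [-1.567, 0.004, -2.931]
ft_force: [-0.1, -0.6, -0.8]
gripper_width: 19.5
14.77 [589.6  54.2 125.6] [-1.567  0.004 -2.931] F [-0.1 -0.6 -0.8] w 19.5
shift units [ 0.05 -0.01 -8.34] turn units [-0.03  0.01 -0.03]
```

Pinched (19.5 mm). Sliding the bar along the crate's +y.

```bash
python3 -m pendant '0 0 -0.4 0 0 0 -1;0 0 -0.5 0 0 0 -1;0 0 -0.5 0 0 0 -1;0 0 -0.5 0 0 0 -1'; python3 to.py 545 258 125
```

```text
clock: 15.1
ee_pos: [579.7, 101.1, 125.6]
ee_rot: [-1.566, 0.004, -2.935]
ft_force: [0.8, -2.1, -1.0]
gripper_width: 19.4
15.1 [579.7 101.1 125.6] [-1.566  0.004 -2.935] F [ 0.8 -2.1 -1. ] w 19.4
shift units [ 0.07 -0.01 -6.43] turn units [-0.04 -0.02 -0.03]
```

```bash
python3 -m pendant '0 0 -0.5 0 0 0 -1;0 0 -0.5 0 0 0 -1;0 0 -0.5 0 0 0 -1;0 0 -0.5 0 0 0 -1;0 0 -0.5 0 0 0 -1;0 0 -0.5 0 0 0 -1'; python3 to.py 545 258 125
```

```text
clock: 15.6
ee_pos: [562.0, 184.6, 125.6]
ee_rot: [-1.566, 0.005, -2.932]
ft_force: [2.2, -1.6, -0.9]
gripper_width: 19.4
15.6 [562.  184.6 125.6] [-1.566  0.005 -2.932] F [ 2.2 -1.6 -0.9] w 19.4
shift units [ 0.05  0.01 -3.01] turn units [-0.04  0.   -0.04]
```

```bash
python3 -m pendant '0 0 -0.5 0 0 0 -1;0 0 -0.5 0 0 0 -1;0 0 -0.5 0 0 0 -1;0 0 -0.4 0 0 0 -1'; python3 to.py 545 258 125;  python3 -m pendant '0 0 -0.3 0 0 0 -1;0 0 -0.3 0 0 0 -1'; python3 to.py 545 258 125
```

```text
clock: 15.93
ee_pos: [554.3, 220.4, 125.6]
ee_rot: [-1.578, 0.005, -2.901]
ft_force: [1.6, -2.0, 0.3]
gripper_width: 19.2
15.93 [554.3 220.4 125.6] [-1.578  0.005 -2.901] F [ 1.6 -2.   0.3] w 19.2
shift units [ 0.    0.04 -1.55] turn units [ 0.06  0.26 -0.04]
clock: 16.1
ee_pos: [552.4, 228.1, 125.7]
ee_rot: [-1.583, 0.005, -2.891]
ft_force: [1.1, -1.0, -0.9]
gripper_width: 19.9
16.1 [552.4 228.1 125.7] [-1.583  0.005 -2.891] F [ 1.1 -1.  -0.9] w 19.9
shift units [-0.01  0.04 -1.23] turn units [ 0.1   0.35 -0.04]
```

```bash
python3 -c "
from h import *
print(bot.observe()['qpos'].round(3))"
```

```text
[ 0.251  0.401 -0.091  1.074  0.012  3.142]
```

The last joint has reached its range end (3.14), so the tool cannot keep its heading. I let go, rise, and make the half turn the other way.

```bash
python3 -m pendant '0 0 0 0 -0.05 0 0;0 0 0 0 -0.1 0 0.2;0 0 0 0 -0.1 0 0.2;0 -0.3 0 0 -0.1 0 0.2;0 -0.6 0 0 -0.1 0 0.2;0 -0.8 0 0 0 0 0.2;0 -0.8 0 0 0 0 0.2;0 -0.4 0 0 0 0 0.2;0 0 0 0 -0.5 0 0.2;0 0 0 0 -1 0 0.2'; python3 -c "
from h import *
print(bot.observe()['qpos'])"
```

```text
clock: 16.93
ee_pos: [551.1, 227.6, 204.4]
ee_rot: [-1.588, 0.008, -2.641]
ft_force: [-0.4, -0.5, -0.3]
gripper_width: 51.3
[0.24725771 0.35829137 0.04408446 1.25296084 0.01916843 2.88844591]
```

```bash
for i in 1 2; do :; done; python3 -m pendant '0 0 0 0 -1 0 0.2;0 0 0 0 -1 0 0.2;0 0 0 0 -1 0 0.2;0 0 0 0 -1 0 0.2;0 0 0 0 -1 0 0.2;0 0 0 0 -1 0 0.2;0 0 0 0 -1 0 0.2;0 0 0 0 -1 0 0.2;0 0 0 0 -1 0 0.2;0 0 0 0 -1 0 0.2'; python3 -m pendant '0 0 0 0 -1 0 0.2;0 0 0 0 -1 0 0.2;0 0 0 0 -1 0 0.2;0 0 0 0 -1 0 0.2;0 0 0 0 -1 0 0.2;0 0 0 0 -1 0 0.2;0 0 0 0 -1 0 0.2;0 0 0 0 -1 0 0.2;0 0 0 0 -1 0 0.2;0 0 0 0 -1 0 0.2'; python3 to.py 552 228 190 0.209
python3 - <<'E'
from h import *
im,d=capture('scene'); W=cloud('scene',d);ok=d>0
cv2.imwrite('pics/scene6.png',cv2.resize(im[150:350,300:560],None,fx=3,fy=3))
r=ok&(abs(W[...,0]-552)<60)&(abs(W[...,1]-228)<50)&(W[...,2]>142)&(W[...,2]<154)
print(cv2.minAreaRect(W[r][:,:2].astype(np.float32)))
E
```

```text
clock: 17.77
ee_pos: [553.0, 227.2, 214.2]
ee_rot: [-1.559, 0.024, -1.389]
ft_force: [-0.2, -0.0, -0.4]
gripper_width: 51.1
clock: 18.6
ee_pos: [553.8, 226.6, 222.3]
ee_rot: [-1.538, -0.008, -0.14]
ft_force: [-0.3, 0.1, -0.1]
gripper_width: 51.2
18.6 [553.8 226.6 222.3] [-1.538 -0.008 -0.14 ] F [-0.3  0.1 -0.1] w 51.2
shift units [-0.09  1.29  0.  ] turn units [-0.26 -2.9   0.11]
((551.6634521484375, 229.6182098388672), (46.941505432128906, 21.338844299316406), 13.694818496704102)
```

View pics/scene6.png

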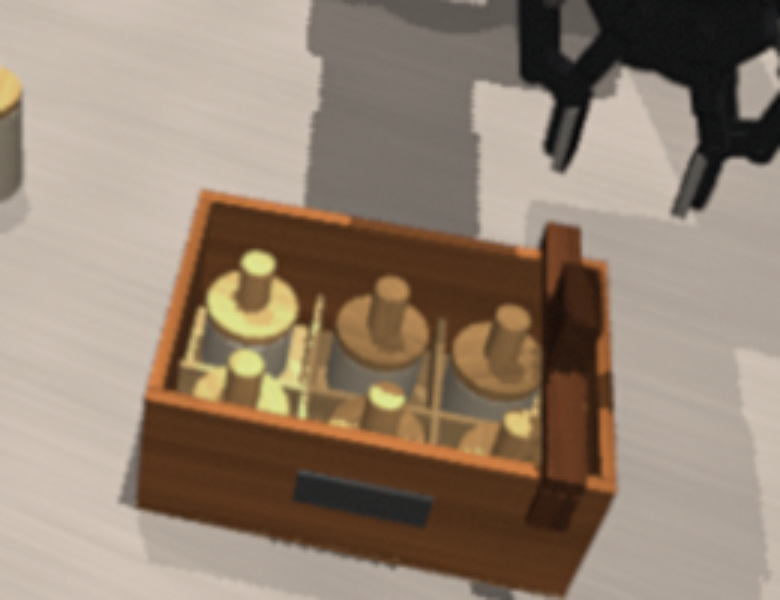

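The bar (crop x about 570) stands about 30 mm short of the far end; the canisters are undisturbed.

```bash
python3 -m pendant '0 0.1 0 -0.1 -1 0.05 0.4;0 0.3 0 -0.1 -1 0.05 0.4;0 0.3 0 -0.1 -0.8 0 0.4;0 0.2 0 0 0 0 0.4;0 0 0 0 0 0 0.4;0 0 0 0 0 0 0.4'; python3 to.py 551.5 228 160 0.209
```

```text
clock: 19.15
ee_pos: [554.8, 226.6, 203.0]
ee_rot: [-1.573, -0.005, 0.193]
ft_force: [1.3, 0.3, 1.2]
gripper_width: 59.7
19.15 [554.8 226.6 203. ] [-1.573 -0.005  0.193] F [1.3 0.3 1.2] w 59.7
shift units [-0.13  1.72  0.09] turn units [ 0.02 -0.13  0.04]
```

```bash
python3 -m pendant '-0.1 0.4 0.05 0 -0.13 0.04 0.4;-0.05 0.6 0.05 0 0 0 0.4;0 0.6 0 0 0 0 0.4;0 0.2 0 0 0 0 0.4;0 0 0 0 0 0 0.4;0 0 0 0 0 0 0.4'; python3 to.py 551.5 228 125 0.209
```

```text
clock: 19.65
ee_pos: [550.7, 228.1, 157.1]
ee_rot: [-1.572, -0.002, 0.202]
ft_force: [-0.0, 0.1, 0.5]
gripper_width: 60.1
19.65 [550.7 228.1 157.1] [-1.572 -0.002  0.202] F [-0.   0.1  0.5] w 60.1
shift units [ 0.03  1.28 -0.01] turn units [ 0.01 -0.06  0.02]
```

```bash
python3 -m pendant '0 0.4 0 0 -0.06 0.02 0.4;0 0.5 0 0 0 0 0.4;0 0.3 0 0 0 0 0.4;0 0 0 0 0 0 0.4;0 0 0 0 0 0 0.4'; python3 to.py 551.5 228 125 0.209
```

```text
clock: 20.07
ee_pos: [552.4, 228.4, 127.4]
ee_rot: [-1.571, -0.004, 0.209]
ft_force: [0.3, -0.6, 0.0]
gripper_width: 59.7
20.07 [552.4 228.4 127.4] [-1.571 -0.004  0.209] F [ 0.3 -0.6  0. ] w 59.7
shift units [-0.04  0.09 -0.01] turn units [ 0.01 -0.    0.03]
```

```bash
python3 -m pendant '0 0.05 0 0 0 0 0;0 0 0 0 0 0 -1;0 0 0 0 0 0 -1;0 0 0 0 0 0 -1;0 0 0 0 0 0 -1' 25;  python3 to.py 546 258 125 0.209; python3 -m pendant '0 0 0.3 0 0 0 -1;0 0 0.4 0 0 0 -1;0 0 0.3 0 0 0 -1';python3 to.py 546 258 125 0.209
```

```text
clock: 20.48
ee_pos: [553.1, 228.6, 127.3]
ee_rot: [-1.571, -0.005, 0.209]
ft_force: [-0.3, -0.1, -2.9]
gripper_width: 19.5
20.48 [553.1 228.6 127.3] [-1.571 -0.005  0.209] F [-0.3 -0.1 -2.9] w 19.5
shift units [-0.03  0.09  1.21] turn units [0.   0.   0.04]
clock: 20.73
ee_pos: [548.0, 252.5, 127.2]
ee_rot: [-1.573, -0.005, 0.206]
ft_force: [0.0, -1.0, -1.0]
gripper_width: 19.5
20.73 [548.  252.5 127.2] [-1.573 -0.005  0.206] F [ 0. -1. -1.] w 19.5
shift units [-0.03  0.09  0.23] turn units [ 0.02 -0.02  0.04]
```

Close to the stop. I go on in small steps and watch the force.

```bash
python3 -m pendant '0 0 0.2 0 0 0 -1';python3 -m pendant '0 0 0.2 0 0 0 -1';python3 -m pendant '0 0 0.2 0 0 0 -1'; python3 -m pendant '0 0 0.2 0 0 0 -1'
```

```text
clock: 20.82
ee_pos: [546.8, 257.9, 127.2]
ee_rot: [-1.575, -0.005, 0.207]
ft_force: [6.1, -24.9, -0.2]
gripper_width: 19.4
clock: 20.9
ee_pos: [546.8, 257.9, 127.2]
ee_rot: [-1.589, -0.005, 0.205]
ft_force: [8.6, -36.7, 1.1]
gripper_width: 19.2
clock: 20.98
ee_pos: [546.9, 257.6, 127.2]
ee_rot: [-1.602, -0.005, 0.201]
ft_force: [4.0, -23.8, 1.8]
gripper_width: 19.2
clock: 21.07
ee_pos: [547.0, 257.5, 127.1]
ee_rot: [-1.613, -0.004, 0.198]
ft_force: [3.5, -21.9, 1.5]
gripper_width: 19.7
```

The stop is reached (force up to 37 N with no motion). I let go and rise.

```bash
python3 -m pendant '0 0 0.1 0 0 0 0.2;0 0 0 0 0 0 0.2;0 0 0 0 0 0 0.2;0 0 0 0 0 0 0.2'; python3 to.py 546.8 258 128 0.209
```

```text
clock: 21.4
ee_pos: [546.8, 261.0, 127.5]
ee_rot: [-1.614, -0.005, 0.197]
ft_force: [-0.1, 0.5, 0.4]
gripper_width: 51.1
21.4 [546.8 261.  127.5] [-1.614 -0.005  0.197] F [-0.1  0.5  0.4] w 51.1
shift units [-0.02 -0.01 -0.12] turn units [ 0.36 -0.1   0.04]
```

```bash
python3 -m pendant '0 0 0 0.36 -0.1 0 0.2;0 0 0.3 0 0 0 0.2;0 0 0.2 0 0 0 0.2'; python3 -m pendant '0 0 0.2 0 0 0 0.2'; python3 -m pendant '0 0 0.2 0 0 0 0.2'; python3 -m pendant '0 0 0.2 0 0 0 0.2'
```

```text
clock: 21.65
ee_pos: [544.4, 273.4, 127.9]
ee_rot: [-1.574, -0.006, 0.21]
ft_force: [4.7, -18.2, -1.6]
gripper_width: 51.2
clock: 21.73
ee_pos: [544.4, 273.4, 127.6]
ee_rot: [-1.587, -0.006, 0.207]
ft_force: [7.9, -28.9, -1.3]
gripper_width: 51.3
clock: 21.82
ee_pos: [544.6, 273.0, 127.2]
ee_rot: [-1.601, -0.006, 0.203]
ft_force: [5.4, -21.6, 0.2]
gripper_width: 51.4
clock: 21.9
ee_pos: [544.8, 272.7, 126.9]
ee_rot: [-1.614, -0.006, 0.199]
ft_force: [3.9, -19.3, 0.6]
gripper_width: 51.6
```

Firmly against the stop again. I back the finger off the block, then rise clear.

```bash
python3 -m pendant '0 0 -0.25 0.3 0 0 0.2;0 0 -0.3 0 0 0 0.2'; python3 to.py 546.8 258 128 0.209
```

```text
clock: 22.07
ee_pos: [547.6, 259.6, 127.2]
ee_rot: [-1.581, -0.006, 0.2]
ft_force: [1.3, -0.6, 0.4]
gripper_width: 51.4
22.07 [547.6 259.6 127.2] [-1.581 -0.006  0.2  ] F [ 1.3 -0.6  0.4] w 51.4
shift units [-0.04 -0.03 -0.06] turn units [ 0.08 -0.08  0.05]
```

```bash
python3 -m pendant '0 -0.3 0 0 0 0 0.2;0 -0.6 0 0 0 0 0.2;0 -0.8 0 0 0 0 0.2;0 -0.9 0 0 0 0 0.2;0 -0.9 0 0 0 0 0.2;0 -0.9 0 0 0 0 0.2;-0.5 -0.5 0 0 0 0 0.2;-0.8 0 0 0 0 0 0.2;-0.5 0 0 0 0 0 0.2;0 0 0 0 0 0 0.2'
python3 - <<'E'
from h import *
for n in ['scene','top']:
    im,d=capture(n); W=cloud(n,d);ok=d>0
    cv2.imwrite(f'pics/{n}7.png',cv2.resize(im[100:260,120:320] if n=='top' else im[150:350,300:560],None,fx=3,fy=3))
    r=ok&(abs(W[...,0]-545)<60)&(abs(W[...,1]-258)<45)&(W[...,2]>142)&(W[...,2]<156)
    if r.sum()>10:
        g=np.array(cv2.minAreaRect(W[r][:,:2].astype(np.float32))[0]); c={'top':(569.5,139.1),'scene':(571,141.5)}[n]
        print(n,g,'crate y',(g-c)@[-.208,.978])
        print([c2w(n,s['location']).round(1).tolist() for s in spot_point('bar_grip',n)[:1]])
E
```

```text
clock: 22.9
ee_pos: [498.7, 260.1, 261.1]
ee_rot: [-1.58, -0.01, 0.205]
ft_force: [0.2, -0.6, 0.6]
gripper_width: 51.0
scene [545.89379883 257.9029541 ] crate y 119.06417895507812
[[546.9, 257.2, 136.0]]
top [544.73748779 255.88877869] crate y 119.37002809448242
[[547.6, 260.4, 134.0]]
```

View pics/scene7.png

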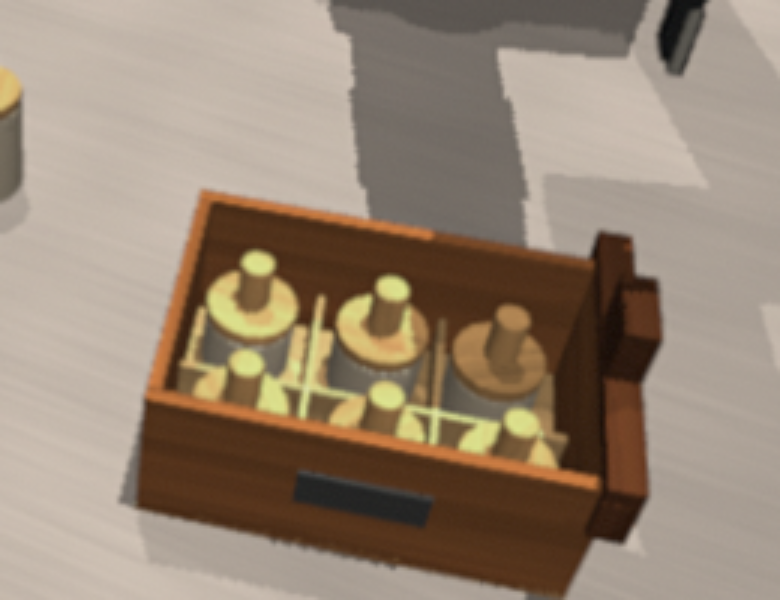

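View pics/top7.png

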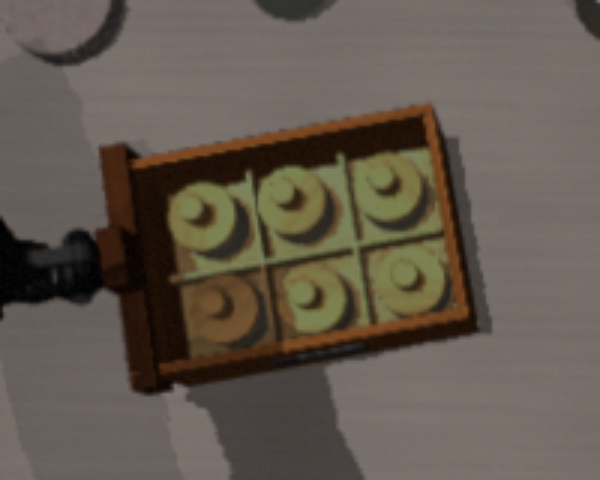

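Both pictures show the bar at the far +y end (scene crop x about 620, top crop x about 125) and all six canisters upright in their places. The gripper is well clear, so I hand in.

```bash
python3 -m pendant '0 0 0 0 0 0 0.2;0 0 0 0 0 0 0.2'; python3 -c "
from station import bot
print(bot.sign_off())"
```

```text
clock: 23.27
ee_pos: [501.7, 260.0, 258.3]
ee_rot: [-1.58, -0.008, 0.204]
ft_force: [0.0, -0.3, 0.2]
gripper_width: 50.9
the job is handed in; nothing more can be done
None
```

The small canister stands upright in the crate's empty place. After I let go of it, I slid the check bar to its far stop and released it. I handed in at 23.3 s, and `sign_off` reported no verdict.

**Canister:** I set it down until I felt the floor, with a brief contact force of about 23 N, then opened the jaws. Afterwards it stood level with the other knobs, about 5 mm off centre but within the 8 mm play.

**Bar:** It swept over all six canisters without being blocked. The slide took two goes. About 30 mm short of the end the last joint reached the end of its range, reading 3.142 against a limit given as 3.14. I can't tell whether that counts as passing the limit. I let go, made a half turn, pinched the block again and pushed on to the stop, which I confirmed by a rise in force (up to 37 N at the wrist) with no motion.

**Last checks:**
- **Bar position:** both cameras put the bar about 119 mm to +y of the crate's centre, against 120 nominal and within calibration error.
- **Canisters:** all six stand upright in their places.
- **Gripper:** it is clear of everything, with about 0 N at the wrist.
- **Disagreement:** the two cameras differ by about 2 mm on absolute positions.

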